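# Latch the cold chest

### The arm

A 6-joint arm with a two-finger parallel gripper is mounted at the origin on the work surface. World frame = base frame: x ahead of the robot, y to its left, z up, the work surface at z = 0. Lengths are in mm, angles in rad, forces in N, time in s.
With the tool pointing down it reaches from about 325 to 875 mm from the base axis. Payload 4.4 kg.
Tool frame: the origin (TCP) lies on the centre line of the jaws, within the pads' length; the fingertips stand ahead of it and the grasp point (between the pads) lies 6 mm ahead of it (ctrl.tcp_to_tips is the z of the fingertips in the tool frame, in mm); z points along the fingers, y is the line along which they close (so a half turn about z gives the same grasp; the last joint's range is limited). The gripper opens to 85 mm and grips with 20 to 120 N. Pads are 22 mm wide; open, the fingers measure 114 mm over their backs; the gripper's body (76 mm by 85 mm) begins 54 mm behind the grasp point. The pads swing forward as they close: fully open they stand 13 mm farther back than shut.
Start: joints at [-1.353, 0.207, 1.542, -0, 1.393, -0.15], TCP at [207.273, -536.344, 256.282] pointing down, gripper open.
Joint ranges: [-2.73, 2.73], [-0.86, 2.22], [0.23, 2.46], [-1.11, 4.25], [0.08, 2.63], [-2.82, 2.82]. Speed limits (rad/s): [2.79, 2.79, 3.14, 3.14, 3.14, 3.14].

### API

Orientations are given as a 3x3 rotation matrix whose columns are the frame's x, y, z axes.
In Python, from plant import ctrl, sensors, optics gives the robot as it stands. Calls block until the motion is done:
- ctrl.move_ptp(position, orientation): joint-space move of the TCP to a pose.
- ctrl.move_l(position, rot=None, vel=150, threshold=None): straight line of the TCP; rot=None keeps the orientation; vel is the mean speed in mm/s. With threshold (N) it stops when the force on the tool has changed by that much, and returns True; else False.
- ctrl.set_joints(angles): joint-space move.
- ctrl.gripper_to(opening, force=None): finger opening in mm; force is the grip in N (None keeps the last); returns when the fingers have stopped.
- ctrl.hold(seconds).
- ctrl.solve_ik(position, orientation): joint angles nearest the present ones, or None.
- sensors.read_state(): the state.
- optics.grab_frame(name): name is "side" or "top" or "wrist"; returns (picture, depth): 400x640x3 uint8, red, green, blue; 400x640 float32, mm along the optical axis (not along the pixel's ray), 0 where there is no reading.
- optics.camera_params(name): a dict with "mtx" (3x3 intrinsics, pixels), "k1" (the pictures are not rectified: a ray, as slopes to the right and down, at radius r is drawn at 1 + k1 r^2 times it, then the intrinsics apply), "R" (3x3) and "t" (3): a world point X has camera coordinates R X + t; the wrist camera has in their place "T_tool_cam" (4x4, takes a point from camera to tool coordinates, whose origin is the TCP and whose axes are the flange's). Camera axes: x right, y down, z forward; pixel columns grow to the right and rows downward; lengths in mm; the calibration is good to about 2 mm. A picture is of the moment at which its call begins: read the wrist's pose just before it. camera_params takes no time and is no camera call.
A pose or a line that the arm cannot do raises ctrl.MotionError and nothing moves.
- ctrl.finish_job(): hands the job in; it is judged then, once.
The state is a dict: "t": time; "q": joint angles; "qvel": joint speeds; "tau": joint torques, N m; "eef_pos": TCP position; "eef_rot": TCP orientation; "force": force on the tool from outside, world axes, zero at the start; "wrist_torque": the same for the moment, N m; "grip_width": finger opening in mm; "grasp_force": force on a finger pad.
Only numpy, scipy, OpenCV 4.12 (cv2) and the standard library are available. Lean on these libraries where they do the work, as an engineer would, in place of code of your own. Each camera call takes 0.05 s, during which the arm holds its last target. There are 200 camera calls.

### The job

The sliding half of the cold chest's lid is not quite shut. Hook the draw latch's loop over the brass keeper on it and draw it back just until you feel it bear on the keeper, under the lip; then press the red-tipped lever down over centre until it lies flat and stays down, so that the latch holds the lid half drawn shut, and let go. Work gently: never press or pull hard on the loop, keeper or lever (the lever, not your pull, draws the lid shut), and leave the other things where they stand.

Things in the scene. Friction and masses are not known exactly. Their poses are not given: they have to be found in the camera images.
- chest: Blue cold chest, fixed, 340 (its x) by 280 mm; origin: centre of its underside; lid surface 150 mm up. The grey lid half (-x side) is fixed and carries the latch; the white half (+x side) slides along x and carries the brass keeper. The latch lies along chest x at y = 0; +x points from latch to keeper.
- seat (a point): Point fixed to the chest, on the lid surface, below the loop's bar when latched. At the start the white half and its keeper stand an unknown 8 to 21 mm farther to +x than when shut (seen in images, not measured). Spring and friction: it takes 13 to 26 N to start it sliding towards shut, 33 N at the end; it slides out to 22.5 mm at most.
- keeper_shut (a point): Point fixed to the chest: middle of the top of the keeper post's +x face as it will be with the white half shut (2.5 mm to -x of seat, 20 mm above the lid). Brass post 26 mm wide (y), 4 thick (x), 20 high; lip at its top, 4 thick (16 to 20 mm up), overhangs 3 mm to +x. The bar comes down on the +x side of the lip, then is drawn to -x on to the post, under the lip.
- pivot (a point): Axis of the lever's hinge on the chest (along chest y), 18 mm above the lid surface. The lever swings 0 to 2.8 rad about it and is stiff enough (about 0.04 N m) to stay where it is left.
- lever: Steel lever 28 mm wide, 63 long, red grip at the end. Origin on its hinge; -x points to its tip, y as the chest's. Shut: axes parallel to the chest's, tip to chest -x; opening turns it about +y, tip up and over towards the keeper. Starts 0.9 to 1.3 rad open. Hooked, it resists with 5 to 12 N at the tip, passes centre 0.26 rad before shut, then meets a rubber stop (8 N per mm at the tip).
- lever_tip (a point): Centre of the upper face of the lever's red grip (30 mm wide in y, 26 mm long, 8 thick), 50 mm from the hinge axis, lever frame (-50, 0, 10) mm; 28 mm above the lid when shut. The red end is 63 mm from the hinge.
- loop: Latch loop: rigid frame of 5 mm steel rod, 45 mm wide over all, hinged on the lever; origin on its hinge pin, which is at (-21.3, 0, -5.7) mm in the lever's frame. +x points from the pin to its cross bar, y as the chest's. Its stiff hinge (0.03 N m) holds it where it is left and carries it round with the lever. Latched, its axes are parallel to the chest's.
- bar (a point): Middle of the axis of the loop's cross bar (5 mm rod along y), at (70, 0, 0) mm in the loop's frame. Behind the keeper's post and under the lip it lies 2.5 to 13.5 mm above the lid surface.
- tab (a point): Grip point on the loop's yellow finger tab, at (88, 0, 34) mm in the loop's frame. The tab is a plate 14 mm wide (y), 4 thick (x), z from -1.5 to 44.5 mm there, joined to the bar by a flat foot. Pinch it across the 14 mm; loop and lever follow the tab, the loop tilting freely in the grip.
- pot: Bystander: steel cooking pot, 180 mm wide, 110 mm high, on the left hob. Origin at the centre of its underside.
- pan: Bystander: dark frying pan, 250 mm wide, on the right hob. Origin at the centre of its underside.
- water: Bystander: clear water bottle, 84 mm wide, 280 mm tall. Origin at the centre of its underside.
- sauce: Bystander: red squeeze bottle, 56 mm wide, 190 mm tall. Origin at the centre of its underside.
- bowl: Bystander: steel bowl, 130 mm wide, 60 mm high. Origin at the centre of its underside.
- salt: Bystander: white salt shaker, 36 mm wide, 62 mm tall, on the grey lid half near its corner. Origin under its centre.
- pepper: Bystander: wooden pepper mill, 36 mm wide, 66 mm tall, on the other corner of the grey lid half. Origin under its centre.
- spatula: Bystander: spatula lying on the table at the left.

How it is judged:
By the outcome, as a careful person would: the job done as asked, in the order asked, and still so for the second after the job is handed in, with the robot touching nothing.
It also fails if it takes over 64 s, if anything falls off the work surface, if the arm or the gripper's body presses on something with over 40 N, if the wrist force passes 120 N, or if a joint passes its speed limit or range.

## Working session

There is one attempt and no reset: what is moved stays moved. The work goes in short steps, each a Python script; the robot and the scene stay as the last script left them, time stands still between calls to the robot, and variables do not carry over. Pictures are saved under pics/ and viewed, at most 10 in all, crops included, and the job is handed in when it is done.

```bash
mkdir -p pics; ls
cat > h.py <<'E'
import numpy as np, cv2
from plant import ctrl, sensors, optics
def save(name,fn):
    im,d=optics.grab_frame(name); cv2.imwrite('pics/'+fn+'.png',im[:,:,::-1]); np.save('pics/'+fn+'.npy',d); return im,d
def cam(name,st=None):
    p=optics.camera_params(name)
    if name=='wrist':
        st=st or sensors.read_state(); T=np.array(p['T_tool_cam']); Re=np.array(st['eef_rot'])
        Rw=Re@T[:3,:3]; o=Re@T[:3,3]+np.array(st['eef_pos'])
    else:
        Rw=np.array(p['R']).T; o=-Rw@np.array(p['t'])
    return np.array(p['mtx']),p['k1'],Rw,o
def ray(c,uv):
    K,k1,Rw,o=c; uv=np.atleast_2d(uv).astype(float)
    a=np.c_[(uv[:,0]-K[0,2])/K[0,0],(uv[:,1]-K[1,2])/K[1,1]]; s=a.copy()
    for _ in range(20): s=a/(1+k1*(s**2).sum(1,keepdims=True))
    return np.c_[s,np.ones(len(s))]@Rw.T,o
def onz(c,uv,z):
    r,o=ray(c,uv); return o+r*((z-o[2])/r[:,2])[:,None]
def depthpts(c,uv,d):
    r,o=ray(c,uv); return o+r*np.asarray(d)[:,None]
E
python3 - <<'E'
from h import *
save('top','top0'); save('side','side0')
for n in('top','side'): c=cam(n); print(n,c[0],c[1],c[2],c[3])
print(ctrl.tcp_to_tips)
E
```

```text
pics
top [[398.75373569   0.         313.16653352]
 [  0.         398.75373569 204.88332285]
 [  0.           0.           1.        ]] -0.02423235118659338 [[ 0.02181823 -0.997662    0.0647649 ]
 [-0.99975888 -0.02193301 -0.0010618 ]
 [ 0.00247981 -0.06472612 -0.99789999]] [ 435.2142853     1.80083883 1740.28342024]
side [[497.98133663   0.         317.15944632]
 [  0.         497.98133663 202.19597726]
 [  0.           0.           1.        ]] 0.0212322932125272 [[-0.75409046 -0.45757352  0.47114122]
 [-0.6567695   0.52408067 -0.54221147]
 [ 0.0011856  -0.71830768 -0.69572457]] [-296.56290613  947.39854205 1378.37927146]
25.0
```

View pics/top0.png

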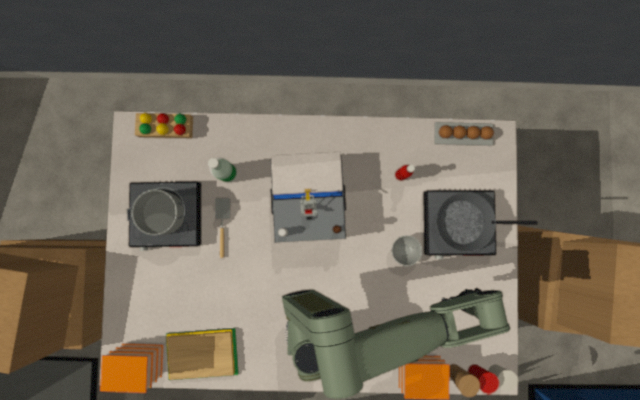

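View pics/side0.png

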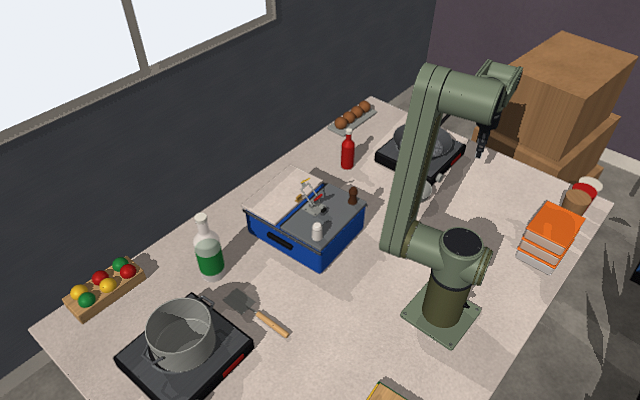

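The top view shows the chest at about (308,197) px with its latch on the centreline pointing up-image (away from the robot). The salt and pepper are on the near corners at (282,232) and (337,229).

Run:
```python
from h import *
c=cam('top'); d=np.load('pics/top0.npy'); 
v,u=np.mgrid[130:260,255:360]; uv=np.c_[u.ravel(),v.ravel()]
P=depthpts(c,uv,d[130:260,255:360].ravel()); m=abs(P[:,2]-150)<8
Q=P[m][:,:2].astype(np.float32); r=cv2.minAreaRect(Q); print(r,np.median(P[m][:,2]),m.sum())
print(P[P[:,2]>165].round())
print(optics.camera_params('wrist'))
cx,cy=r[0]
R=np.array([[1,0,0],[0,-1,0],[0,0,-1.]])
s=sensors.read_state(); print(s['eef_rot'])
for yaw in (0,np.pi/2,-np.pi/2,np.pi):
    Rz=np.array([[np.cos(yaw),-np.sin(yaw),0],[np.sin(yaw),np.cos(yaw),0],[0,0,1]])
    print(yaw,ctrl.solve_ik([cx,cy,420],Rz@R), ctrl.solve_ik([cx,cy,200],Rz@R))
```

```text
((573.383544921875, 22.820358276367188), (351.593505859375, 285.2391052246094), 4.364556789398193) 149.62104033258493 5289
[[ 435.    2. 1740.]
 [ 435.    2. 1740.]
 [ 435.    2. 1740.]
 ...
 [ 435.    2. 1740.]
 [ 435.    2. 1740.]
 [ 435.    2. 1740.]]
{'mtx': array([[335.965865  ,   0.        , 315.71670812],
       [  0.        , 335.965865  , 200.80946375],
       [  0.        ,   0.        ,   1.        ]]), 'k1': -0.07114519520571508, 'T_tool_cam': array([[ 1.52384244e-03, -9.56591325e-01, -2.91428747e-01,
         7.38478729e+01],
       [ 9.99998005e-01,  1.08129915e-03,  1.67958038e-03,
         7.21533872e-01],
       [-1.29155036e-03, -2.91430725e-01,  9.56591064e-01,
        -1.19576706e+02],
       [ 0.00000000e+00,  0.00000000e+00,  0.00000000e+00,
         1.00000000e+00]])}
[[ 9.32744041e-01  3.60539017e-01 -4.14027941e-04]
 [ 3.60539081e-01 -9.32741849e-01  2.05259987e-03]
 [ 3.53861151e-04 -2.06382355e-03 -9.99997808e-01]]
0 [-1.11009033e-01  1.31040674e-01  1.29844712e+00 -4.44089210e-16
  1.71210486e+00  1.45978729e+00] [-1.11009033e-01  2.55373073e-01  1.60301559e+00 -4.44089210e-16
  1.28320399e+00  1.45978729e+00]
1.5707963267948966 [-1.11009033e-01  1.31040674e-01  1.29844712e+00 -4.44089210e-16
  1.71210486e+00 -1.11009033e-01] [-1.11009033e-01  2.55373073e-01  1.60301559e+00 -4.44089210e-16
  1.28320399e+00 -1.11009033e-01]
-1.5707963267948966 None None
3.141592653589793 [-1.11009033e-01  1.31040674e-01  1.29844712e+00 -4.44089210e-16
  1.71210486e+00 -1.68180536e+00] [-1.11009033e-01  2.55373073e-01  1.60301559e+00 -4.44089210e-16
  1.28320399e+00 -1.68180536e+00]
```

```bash
cat >> h.py <<'E'
YAW=np.deg2rad(4.36)
def Rt(yaw,pitch=0):
    "tool down, tool x at world yaw; pitch tilts about tool y"
    Rz=cv2.Rodrigues(np.array([0,0,yaw]))[0]; Ry=cv2.Rodrigues(np.array([0,pitch,0.]))[0]
    return Rz@Ry@np.diag([1.,-1,-1])
E
python3 - <<'E'
from h import *
ctrl.move_ptp([230,-520,420],Rt(0))
ctrl.move_ptp([545,20,360],Rt(YAW))
st=sensors.read_state(); im,d=save('wrist','w1'); np.save('pics/w1_pose.npy',np.r_[st['eef_pos'],np.ravel(st['eef_rot'])])
print(st['t'],st['eef_pos'])
E
```

```text
Traceback (most recent call last):
  File "h.py", line 25, in Rt
    Rz=cv2.Rodrigues(np.array([0,0,yaw]))[0]; Ry=cv2.Rodrigues(np.array([0,pitch,0.]))[0]
       ~~~~~~~~~~~~~^^^^^^^^^^^^^^^^^^^^^
cv2.error: OpenCV(4.12.0) /io/opencv/modules/calib3d/src/calibration_base.cpp:151: error: (-210:Unsupported format or combination of formats) The matrices must have 32f or 64f data type in function 'Rodrigues'
```

```bash
sed -i 's/np.array(\[0,0,yaw\])/np.array([0,0,float(yaw)])/; s/np.array(\[0,pitch,0.\])/np.array([0,float(pitch),0])/' h.py
python3 - <<'E'
from h import *
ctrl.move_ptp([230,-520,420],Rt(0.))
ctrl.move_ptp([545,20,360],Rt(YAW))
st=sensors.read_state(); im,d=save('wrist','w1'); np.save('pics/w1_pose.npy',np.r_[st['eef_pos'],np.ravel(st['eef_rot'])])
print(st['t'],st['eef_pos'])
E
```

```text
3.0417 [545.13196378  19.05557248 360.06674962]
```

View pics/w1.png

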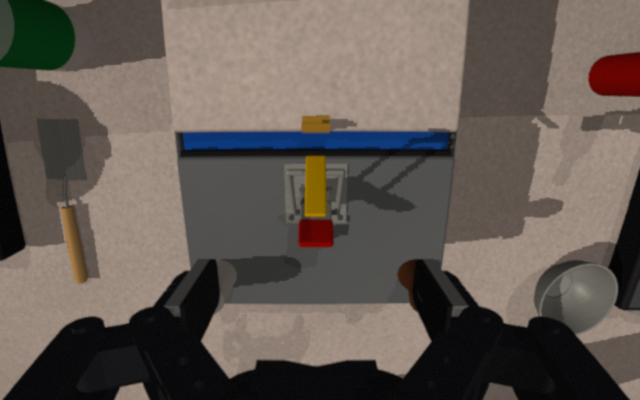

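Wrist view: the red grip is at (316,233), the yellow tab (318,157)-(316,215), the brass keeper at (316,124), and the blue gap at rows 132–155. The salt and pepper are at the near corners, under the fingers.

```bash
cat >> h.py <<'E'
MASK={'red':((0,140,60),(6,255,255)),'yellow':((22,150,90),(30,255,255)),'brass':((14,100,60),(22,255,255))}
def blobs(im,d,c,win,yaw,org):
    """per colour: points in a frame at org, yawed"""
    hsv=cv2.cvtColor(im,cv2.COLOR_RGB2HSV); out={}
    Rz=cv2.Rodrigues(np.array([0,0,float(yaw)]))[0]
    for k,(a,b) in MASK.items():
        m=cv2.inRange(hsv,a,b); w=np.zeros_like(m); u0,u1,v0,v1=win; w[v0:v1,u0:u1]=1; m=m*w
        n,l,s,_=cv2.connectedComponentsWithStats(m)
        if n<2: continue
        i=1+np.argmax(s[1:,4]); v,u=np.where((l==i)&(d>0))
        P=(depthpts(c,np.c_[u,v],d[v,u])-org)@Rz
        out[k]=(np.c_[u,v],P)
    return out
E
python3 - <<'E'
from h import *
from scipy.spatial.transform import Rotation
im=cv2.imread('pics/w1.png')[:,:,::-1].copy(); d=np.load('pics/w1.npy'); p=np.load('pics/w1_pose.npy')
c=cam('wrist',dict(eef_pos=p[:3],eef_rot=p[3:].reshape(3,3)))
hsv=cv2.cvtColor(im,cv2.COLOR_RGB2HSV)
for q in((316,240),(316,190),(312,124),(316,132),(300,142),(250,200)): print(q,hsv[q[1],q[0]],depthpts(c,[q],[d[q[1],q[0]]]).round(1))
# grey edges of the fixed half on lid plane, at several rows
for v in (170,190,210,230,250):
    row=im[v].astype(int).sum(1); row=cv2.GaussianBlur(row.astype(np.float32)[None],(5,1),0)[0]; g=np.diff(row)
    l=150+np.argmin(g[150:230]); r=420+np.argmax(g[420:470]); print(v,l,r,onz(c,[(l+.5,v),(r+.5,v)],150).round(1).tolist())
b=blobs(im,d,c,(270,370,100,260),YAW,[0,0,0])
for k,(uv,P) in b.items():
    print(k,len(P),uv.min(0),uv.max(0),'lo',np.percentile(P,2,0).round(1),'med',np.median(P,0).round(1),'hi',np.percentile(P,98,0).round(1))
    for v in np.unique(uv[:,1])[::4]: s=P[uv[:,1]==v]; print('  ',v,np.median(s,0).round(1),np.ptp(s[:,1]).round(1))
E
```

```text
(316, 240) [  1 242  98] [[507.6  14.6 223.5]]
(316, 190) [ 23 255 135] [[561.9  18.9 266.7]]
(312, 124) [ 20 204 131] [[597.5  25.  172.8]]
(316, 132) [ 5 62 94] [[588.9  20.7 154.1]]
(300, 142) [108 230 112] [[576.3  35.9 138.2]]
(250, 200) [20  9 82] [[515.3  82.8 151.2]]
170 177 453 [[541.0, 157.3, 150.0], [562.1, -120.8, 150.0]]
190 180 451 [[520.2, 155.0, 150.0], [541.3, -122.7, 150.0]]
210 182 448 [[498.6, 153.8, 150.0], [519.6, -123.7, 150.0]]
230 185 446 [[476.2, 151.5, 150.0], [497.2, -125.9, 150.0]]
250 187 443 [[452.9, 150.3, 150.0], [473.9, -127.2, 150.0]]
red 920 [298 220] [333 246] lo [501.6 -37.4 207.3] med [510.9 -23.2 217.7] hi [519.   -9.5 224.5]
   220 [519.  -23.6 207.6] 25.9
   224 [516.5 -23.6 210.5] 28.4
   228 [514.  -23.6 213.6] 28.1
   232 [511.7 -23.2 216.8] 28.8
   236 [509.3 -23.6 219.7] 33.3
   240 [507.  -23.2 222.8] 28.4
   244 [503.9 -23.2 223.9] 28.3
yellow 1219 [305 156] [326 216] lo [548.  -29.7 248.1] med [563.1 -23.2 264.8] hi [580.4 -16.9 278.1]
   156 [581.1 -23.2 247.8] 11.1
   160 [578.6 -23.2 249.8] 12.4
   164 [576.3 -23.2 252.3] 12.3
   1
[... 323 characters left out ...]
[552.2 -23.2 275.5] 12.8
   212 [550.1 -23.2 277.4] 12.7
   216 [547.1 -23.5 276.6] 10.2
brass 803 [304 155] [326 217] lo [520.4 -33.2 153.5] med [565.1 -22.5 259. ] hi [580.3 -13.3 277.8]
   155 [565.7 -22.6 148. ] 12.9
   159 [579.3 -23.9 249.6] 13.9
   163 [576.8 -23.2 251.5] 13.8
   167 [574.4 -23.6 253.5] 13.7
   171 [572.1 -21.9 255.8] 13.6
   175 [569.9 -23.6 258. ] 13.5
   179 [567.6 -23.9 260.3] 13.4
   183 [565.4 -21.9 262.4] 17.5
   187 [563.2 -19.9 264.4] 20.8
   191 [561.  -21.6 266.4] 20.3
   195 [559.  -20.9 269.2] 16.5
   199 [556.6 -21.3 270.2] 20.0
   203 [554.8 -20.6 273.2] 19.8
   207 [552.7 -21.  275. ] 19.6
   211 [550.6 -20.  276.7] 19.4
   215 [534.7 -23.2 239.3] 19.3
```

The fits agree: pivot z comes out at 168.5 (expected 168), and the loop pin matches from both the lever and the tab. Next I'll locate the keeper, build the linkage model and grip the tab.

```bash
cat >> h.py <<'E'
# C frame: world turned by YAW. x-z plane of latch
Y0=-23.4; RC=cv2.Rodrigues(np.array([0,0,float(YAW)]))[0]
PIV=np.array([536.6,168.0])
def toW(x,z,y=Y0): return RC@np.array([x,y,z])
def rot(a,v): return np.array([np.cos(a)*v[0]-np.sin(a)*v[1],np.sin(a)*v[0]+np.cos(a)*v[1]])
def link(th,phi): # lever opening, loop elevation -> pin, bar, tab (x,z)
    pin=PIV+rot(-th,(-21.3,-5.7)); return pin,pin+rot(phi,(70,0)),pin+rot(phi,(88,34))
def inv(bar):  # bar (x,z) -> th, phi
    from scipy.optimize import fsolve
    b=np.asarray(bar,float)-PIV; d=np.hypot(*b); r=np.hypot(21.3,5.7)
    a=np.arctan2(b[1],b[0])+np.arccos((r*r+d*d-4900)/(2*r*d))
    pin=r*np.array([np.cos(a),np.sin(a)]); return np.pi+np.arctan2(5.7,21.3)-a, np.arctan2(*(b-pin)[::-1])
def tcp(tab): return toW(tab[0],tab[1]+6)
def stateC():
    s=sensors.read_state(); return RC.T@np.array(s['eef_pos']),RC.T@np.array(s['force']),s
E
python3 - <<'E'
from h import *
im=cv2.imread('pics/w1.png')[:,:,::-1].copy(); d=np.load('pics/w1.npy'); p=np.load('pics/w1_pose.npy')
c=cam('wrist',dict(eef_pos=p[:3],eef_rot=p[3:].reshape(3,3)))
uv,P=blobs(im,d,c,(295,340,108,140),YAW,[0,0,0])['brass']
print(uv.min(0),uv.max(0))
for v in np.unique(uv[:,1]): s=P[uv[:,1]==v]; print(v,len(s),np.median(s,0).round(1),s[:,1].min().round(1),s[:,1].max().round(1))
th,ph=.91,.81
print(link(th,ph)); 
tab=link(th,ph)[2]
ctrl.gripper_to(40,25)
ctrl.move_l(tcp(tab+[0,45]),Rt(YAW)); ctrl.move_l(tcp(tab),vel=80)
print(stateC()[:2]); ctrl.gripper_to(8,25); C,f,s=stateC(); print(C,f,s['grip_width'],s['grasp_force'],s['t'])
E
```

```text
[301 116] [329 131]
116 28 [603.8 -23.6 154. ] -36.5 -10.9
117 28 [602.9 -23.6 154. ] -36.5 -10.9
118 27 [601.9 -23.2 153.8] -36.5 -10.8
119 28 [601.  -23.6 154. ] -36.4 -10.8
120 28 [600.1 -23.6 154.1] -36.4 -10.8
121 27 [599.1 -23.2 154.1] -35.5 -10.8
122 28 [598.2 -23.6 153.9] -36.5 -10.8
123 27 [597.3 -23.2 153.9] -36.5 -10.8
124 28 [597.6 -23.6 172.2] -35.8 -11.5
125 28 [596.7 -23.6 172.4] -35.7 -11.5
126 29 [595.8 -23.2 172.1] -35.8 -10.5
127 29 [594.9 -23.2 172.1] -35.7 -10.6
128 29 [594.1 -23.2 172. ] -35.8 -10.5
129 29 [593.2 -23.2 172.1] -35.9 -10.6
130 28 [592.3 -23.6 172.2] -35.8 -11.5
131 26 [591.4 -23.6 172.1] -34.9 -12.3
(array([519.02704422, 181.31807888]), array([567.29193453, 232.01818109]), array([555.07714239, 268.49829695]))
(array([555.15498023, -23.42285185, 274.45892491]), array([-0.35577968, -0.12125367,  0.86236597]))
[555.59584763 -22.91530366 275.32478935] [-0.07364663  1.62436622  2.51268997] 13.424936566182415 25.808992981910706 5.075
```

Run:
```python
from h import *
im=cv2.imread('pics/w1.png')[:,:,::-1].copy(); d=np.load('pics/w1.npy'); p=np.load('pics/w1_pose.npy')
c=cam('wrist',dict(eef_pos=p[:3],eef_rot=p[3:].reshape(3,3)))
for u in (250,290,316,345,390):
  for v in (90,105,113,120,175,200):
    print((u,v),im[v,u],(depthpts(c,[(u,v)],[d[v,u]])@RC).round(1)[0],end=' ')
  print()
# go to hover
bar0=np.array([598+2.5+5,183.]); th1,ph1=inv(bar0); print(th1,ph1,link(th1,ph1))
th0,ph0=.91,.81
for s in np.linspace(0,1,7)[1:]:
    tb=link(th0+s*(th1-th0),ph0+s*(ph1-ph0))[2]; ctrl.move_l(tcp(tb),vel=70)
    C,f,_=stateC(); print(C.round(1),f.round(1))
st=sensors.read_state(); save('wrist','w2'); np.save('pics/w2_pose.npy',np.r_[st['eef_pos'],np.ravel(st['eef_rot'])]); print(st['t'],st['grip_width'])
```

```text
(250, 90) [166 148 135] [627.8  37.7 151.8] (250, 105) [165 147 134] [614.1  38.5 151. ] (250, 113) [161 144 132] [606.7  38.8 151.4] (250, 120) [169 151 138] [600.2  39.  152. ] (250, 175) [83 82 79] [546.3  41.9 151.7] (250, 200) [82 81 79] [520.1  43.4 151.2] 
(290, 90) [162 145 132] [6.275e+02 1.000e-01 1.531e+02] (290, 105) [165 148 135] [6.139e+02 5.000e-01 1.513e+02] (290, 113) [168 150 137] [6.065e+02 5.000e-01 1.529e+02] (290, 120) [167 149 136] [6.001e+02 6.000e-01 1.535e+02] (290, 175) [87 84 78] [564.5  -4.5 234. ] (290, 200) [109 106  98] [535.9  -1.7 203.9] 
(316, 90) [169 152 137] [627.5 -24.1 150.9] (316, 105) [169 151 138] [613.9 -24.1 152.3] (316, 113) [162 145 132] [606.4 -24.1 151. ] (316, 120) [134  97  27] [600.1 -24.1 153.8] (316, 175) [134  99   0] [569.6 -23.9 257.1] (316, 200) [136 102   0] [556.2 -23.9 271.3] 
(345, 90) [161 144 131] [627.6 -51.2 151.7] (345, 105) [164 147 135] [613.9 -51.4 152.6] (345, 113) [166 148 135] [606.5 -51.6 152.4] (345, 120) [100  89  82] [600.  -51.8 151.6] (345, 175) [93 90 83] [546.9 -52.8 154.5] (345, 200) [67 65 60] [520.8 -53.5 153.7] 
(390, 90) [167 148 136] [627.9 -93.6 150.9] (390, 105) [164 147 134] [614.2 -94.1 152.4] (390, 113) [157 140 128] [606.8 -94.5 152.4] (390, 120) [161 144 131] [600.2 -95.  151.5] (390, 175) [81 80 78] [546.6 -97.9 153. ] (390, 200) [50 49 48] [520.5 -99.6 152.7] 
1.7984627712671823 -0.10069704225055898 (array([535.85459652, 190.03688666]), array([605.5, 183. ]), array([626.82673442, 215.01828226]))
[570.  -23.  269.8] [-2.3  3.2  0.6]
[584.  -23.1 263.8] [-2.1  3.7 -0.5]
[597.  -23.2 256. ] [-2.   3.9 -0.3]
[608.9 -23.3 246.2] [-1.6  3.7  0.6]
[619.2 -23.4 234.5] [-0.4  4.1  0.2]
[627.2 -23.4 221.4] [ 0.8  3.8 -0.2]
7.275 13.19735941374693
```

View pics/w2.png

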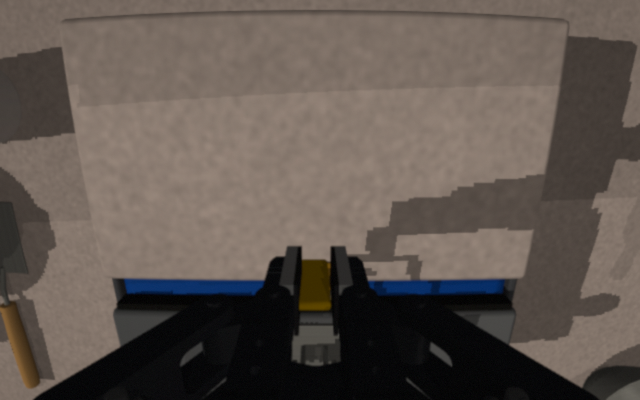

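The wrist view shows the tab in the jaws at (315,285), but the fingers hide the keeper. I'll ease the sideways load and check from the side camera.

```bash
sed -i 's/^Y0=-23.4/Y0=-22.8/' h.py
python3 - <<'E'
from h import *
th1,ph1=inv([605.5,183]); ctrl.move_l(tcp(link(th1,ph1)[2]),vel=20); C,f,_=stateC(); print(C.round(1),f.round(1))
im,d=save('side','s2'); k=im[165:240,270:350]; cv2.imwrite('pics/s2c.png',cv2.resize(k,None,fx=8,fy=8,interpolation=cv2.INTER_CUBIC)[:,:,::-1])
c=cam('side'); K,k1,Rw,o=c
def proj(x,z,y=Y0):
    X=Rw.T@(toW(x,z,y)-o); s=X[:2]/X[2]; s*=1+k1*(s@s); return (K[:2,:2]@s+K[:2,2]).round(1)
print('bar',proj(605.5,183,Y0+22),proj(605.5,183,Y0-22),'lip',proj(598,170,Y0+13),proj(598,170,Y0-13),'pin',proj(*link(th1,ph1)[0]),'tab',proj(*link(th1,ph1)[2]))
E
```

```text
[627.2 -23.1 221.5] [1.9 2.7 2. ]
bar [292.1 194.7] [299.8 187.9] lip [295.5 196.9] [300.  192.9] pin [311.7 198. ] tab [291.  182.1]
```

View pics/s2c.png

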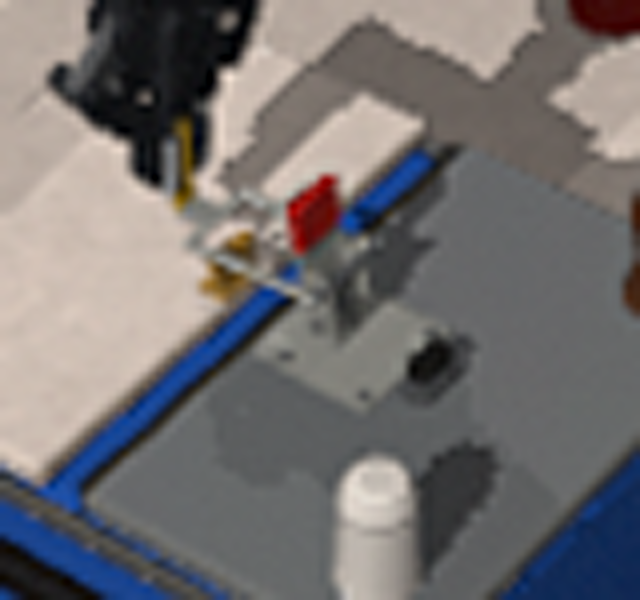

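The side crop shows the bar's near end at full-image (293.7,195.4), within 2 px of the prediction and on the +x side of the brass keeper (~(299,197)). Lowering it with force checks.

Run:
```python
from h import *
C0,f0,_=stateC()
z=183
while z>159.5:
    z-=1.5 if z>166 else .75
    th,ph=inv([605.5,z]); ctrl.move_l(tcp(link(th,ph)[2]),vel=20); C,f,_=stateC()
    if z<175: print(z,round(th,2),round(ph,2),C.round(1),f.round(1))
    if np.linalg.norm(f-f0)>7: print('stop');break
```

```text
174.0 1.87 -0.23 [630.7 -22.8 208.6] [0.8 2.  3.2]
172.5 1.88 -0.25 [631.3 -22.8 206.6] [0.3 2.  2.1]
171.0 1.9 -0.27 [632.  -22.8 204.6] [-0.4  1.5  2.1]
169.5 1.92 -0.3 [632.6 -22.8 202.4] [-0.4  2.1  2.7]
168.0 1.94 -0.32 [633.2 -22.8 200.5] [-0.8  1.5  3.1]
166.5 1.96 -0.34 [633.8 -22.8 198.3] [0.3 2.2 2.7]
165.0 1.99 -0.36 [634.4 -22.8 196.3] [-0.5  2.4  2.5]
164.25 2.0 -0.37 [634.7 -22.8 195.3] [-0.9  1.6  3.9]
163.5 2.01 -0.38 [635.  -22.8 194.3] [-1.3  1.9  2.7]
162.75 2.03 -0.39 [635.3 -22.8 193.1] [-0.2  2.6  2.4]
162.0 2.04 -0.4 [635.5 -22.8 192. ] [-0.7  1.6  2.9]
161.25 2.05 -0.42 [635.7 -22.8 190.9] [-0.2  3.1  2.5]
160.5 2.07 -0.43 [636.  -22.8 189.9] [-0.2  1.4  2.7]
159.75 2.08 -0.44 [636.2 -22.8 188.9] [-0.2  1.5  3.6]
159.0 2.1 -0.45 [636.5 -22.8 187.7] [0.3 2.3 3.4]
```

Run:
```python
from h import *
x=605.5; fs=[]
while x>590:
    x-=.5
    th,ph=inv([x,159.5]); ctrl.move_l(tcp(link(th,ph)[2]),vel=15); C,f,_=stateC(); fs.append(f)
    print(x,round(th,2),round(ph,2),C.round(1),f.round(1))
    if f[0]>6.5: print('bear');break
    if abs(f[1])>8 or abs(f[2])>10: print('odd'); break
save('side','s3'); im=cv2.imread('pics/s3.png')[165:240,270:350]; cv2.imwrite('pics/s3c.png',cv2.resize(im,None,fx=8,fy=8,interpolation=cv2.INTER_CUBIC))
```

```text
605.0 2.07 -0.44 [636.3 -22.8 188.7] [1.8 3.1 1.2]
604.5 2.05 -0.44 [636.2 -22.8 188.9] [3.1 2.7 1.1]
604.0 2.02 -0.45 [635.2 -22.8 188.7] [4.  2.3 0.9]
603.5 2.0 -0.45 [634.4 -22.8 188.4] [2.7 1.8 1.6]
603.0 1.98 -0.45 [633.8 -22.8 188.4] [4.  1.9 2.2]
602.5 1.96 -0.45 [633.4 -22.8 188.3] [3.3 3.1 1.5]
602.0 1.94 -0.45 [632.9 -22.8 188.3] [3.6 2.  2.3]
601.5 1.92 -0.45 [632.7 -22.8 188.4] [4.7 2.4 1. ]
601.0 1.9 -0.45 [632.6 -22.8 188.5] [6.1 2.9 0.9]
600.5 1.87 -0.45 [632.6 -22.8 188.7] [6.2 2.2 1. ]
600.0 1.85 -0.45 [632.5 -22.8 188.8] [ 7.2  1.9 -0.2]
bear
```

View pics/s3c.png

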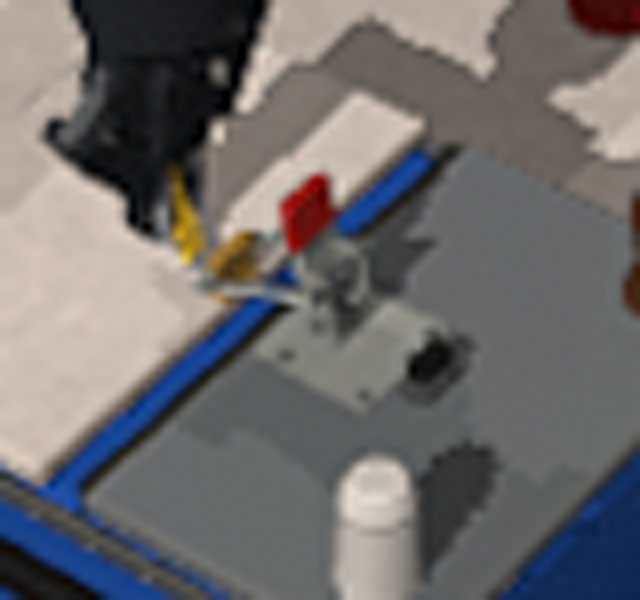

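The side crop shows the bar tight against the keeper (near end ~(295.6,200.5)), but it may be on the lip rather than the post. I'll back off a little, reference the height by touching the lid lightly, then draw again.

Run:
```python
from h import *
from scipy.optimize import fsolve
def est(C):
    return fsolve(lambda q: link(*q)[2]-np.array([C[0],C[2]-6]),[2.0,-.45])
C,f,s=stateC(); q=est(C); print('now bar',link(*q)[1].round(1),q.round(2))
th,ph=inv([604,159.5]); ctrl.move_l(tcp(link(th,ph)[2]),vel=15); C,f,_=stateC(); print(C.round(1),f.round(1),link(*est(C))[1].round(1)); f0=f
z=159.5
while z>153:
    z-=.5; th,ph=inv([604,z]); ctrl.move_l(tcp(link(th,ph)[2]),vel=10); C,f,_=stateC(); print(z,C.round(1),f.round(1),link(*est(C))[1].round(1))
    if f[2]-f0[2]>4: break
```

```text
now bar [601.7 159.9] [ 1.92 -0.44]
[633.1 -22.7 187.4] [-3.2  1.5  2. ] [601.9 158.9]
159.0 [634.5 -22.7 187.4] [-3.3  1.5  2.9] [603.3 158.8]
158.5 [635.2 -22.8 186.9] [-3.1  1.6  2.3] [603.9 158.4]
158.0 [635.4 -22.8 186.6] [-3.7  1.7  5.1] [604.1 158.2]
157.5 [635.6 -22.8 186.3] [-5.3  2.4  6.7] [604.2 158. ]
```

Run:
```python
from h import *
from scipy.optimize import fsolve
def est(C): return link(*fsolve(lambda q: link(*q)[2]-np.array([C[0],C[2]-6]),[2.0,-.45]))[1]
def go(x,z,v=12):
    th,ph=inv([x,z]); ctrl.move_l(tcp(link(th,ph)[2]),vel=v); C,f,_=stateC(); print((x,z),C.round(1),f.round(1),est(C).round(1)); return f
go(604,159)
x=604
while x>593:
    x-=.5; f=go(x,158.8)
    if f[0]>7 : break
print('raise test')
z=158.8
for i in range(12):
    z+=.75; f=go(x,z)
    if f[2]<-5 or f[0]>10: break
```

```text
(604, 159) [635.7 -22.8 187.7] [0.6 1.7 1.3] [604.6 158.9]
(603.5, 158.8) [635.6 -22.9 187.7] [3.4 1.9 0.9] [604.6 158.9]
(603.0, 158.8) [634.9 -22.9 187.7] [3.9 1.6 1.3] [603.9 159. ]
(602.5, 158.8) [633.8 -22.8 187.4] [3.5 1.4 1.5] [602.6 158.9]
(602.0, 158.8) [633.1 -22.8 187.3] [4.7 1.8 1.2] [601.9 158.8]
(601.5, 158.8) [633.  -22.8 187.4] [5.2 1.9 0.8] [601.8 158.9]
(601.0, 158.8) [632.9 -22.8 187.5] [6.2 1.8 0.4] [601.8 159. ]
(600.5, 158.8) [632.9 -22.8 187.7] [6.9 1.5 1.5] [601.7 159.1]
(600.0, 158.8) [632.8 -22.8 187.8] [8.  1.9 0.9] [601.7 159.2]
raise test
(600.0, 159.55) [632.6 -22.8 188.9] [6.9 2.6 0.5] [601.7 159.9]
(600.0, 160.3) [632.4 -22.8 189.8] [ 7.3  2.4 -1. ] [601.7 160.5]
(600.0, 161.05) [632.1 -22.8 190.6] [ 7.8  1.5 -0.9] [601.7 161.1]
(600.0, 161.8) [631.9 -22.8 191.5] [ 8.1  1.9 -3.4] [601.7 161.7]
(600.0, 162.55) [631.6 -22.8 192.4] [ 8.5  2.1 -3.5] [601.6 162.3]
(600.0, 163.3) [631.3 -22.8 192.7] [10.4  2.1 -6.4] [601.4 162.5]
```

Run:
```python
from h import *
from scipy.optimize import fsolve
def est(C): return link(*fsolve(lambda q: link(*q)[2]-np.array([C[0],C[2]-6]),[2.0,-.45]))[1]
def go(x,z,v=15):
    th,ph=inv([x,z]); ctrl.move_l(tcp(link(th,ph)[2]),vel=v); C,f,_=stateC(); print((x,z),C.round(1),f.round(1),est(C).round(1)); return f
go(602,160); go(607,159.5); go(607,166.2)
x=607
while x>599:
    x-=.75; f=go(x,166.2)
    if f[0]>7.5: break
print(sensors.read_state()['t'])
```

```text
(602, 160) [632.3 -22.8 189. ] [1.3 1.7 3.8] [601.5 160. ]
(607, 159.5) [637.2 -22.8 188.3] [-2.1  1.3  2.8] [606.5 159.2]
(607, 166.2) [635.8 -22.8 198.4] [ 2.6  2.7 -3.5] [607.5 166.3]
(606.25, 166.2) [635.  -22.8 198.4] [ 3.7  2.4 -2.5] [606.7 166.3]
(605.5, 166.2) [634.  -22.8 198.2] [ 3.7  2.5 -3.1] [605.6 166.3]
(604.75, 166.2) [633.2 -22.8 198.1] [ 2.4  2.7 -3.8] [604.7 166.2]
(604.0, 166.2) [633.  -22.8 198.3] [ 6.   2.6 -3.4] [604.6 166.3]
(603.25, 166.2) [632.8 -22.8 198.5] [ 6.   2.5 -3.4] [604.5 166.5]
(602.5, 166.2) [632.8 -22.8 198.7] [ 8.3  2.6 -4.7] [604.5 166.6]
24.075
```

That settles it: the lip stops the bar at 604.6 and the post at 601.7, a 3 mm difference that matches the lip overhang. So the bar was under the lip before. Re-hooking, then releasing.

```bash
cat >> h.py <<'E'
def est(C):
    from scipy.optimize import fsolve
    return link(*fsolve(lambda q: link(*q)[2]-np.array([C[0],C[2]-6]),[2.0,-.45]))[1]
def go(x,z,v=15):
    th,ph=inv([x,z]); ctrl.move_l(tcp(link(th,ph)[2]),vel=v); C,f,_=stateC(); print((x,round(z,1)),C.round(1),f.round(1),est(C).round(1)); return f
def press_pose(th,pen=0,p=0.6,r=50):
    n=np.array([np.sin(th),np.cos(th)]); t=PIV+rot(-th,(-r,10))+n*(11*abs(np.sin(th-p))-pen)
    tc=t+25*np.array([np.sin(p),np.cos(p)]); return toW(*tc),Rt(YAW,p)
E
python3 - <<'E'
from h import *
go(607,166.2,30); go(607,163); go(606.5,159.8)
x=606.5
while x>599:
    x-=.7; f=go(x,160)
    if f[0]>6.3 and est(stateC()[0])[0]<602.3: break
ctrl.gripper_to(40,25); C,f,s=stateC(); print(C,f,s['grip_width'])
ctrl.move_l(toW(C[0],C[2]+90),vel=150)
for th in (2.3,1.9,1.2,.6,0,-.05):
    P,R=press_pose(th); print(th,(RC.T@P).round(1),ctrl.solve_ik(P,R) is not None)
st=sensors.read_state(); im,d=save('wrist','w4'); np.save('pics/w4_pose.npy',np.r_[st['eef_pos'],np.ravel(st['eef_rot'])]); print(st['t'])
cv2.imwrite('pics/w4.png',im[:,:,::-1])
E
```

```text
(607, 166.2) [633.9 -22.8 197.3] [-1.4  1.3 -2.3] [605.3 165.6]
(607, 163) [636.7 -22.8 194.5] [-2.2  1.9  2.8] [607.5 163.5]
(606.5, 159.8) [637.9 -22.9 189.5] [1.1 2.1 2.6] [607.5 160. ]
(605.8, 160) [637.8 -22.9 190.1] [5.2 1.7 3.1] [607.5 160.4]
(605.0999999999999, 160) [636.5 -22.9 189.8] [4.7 1.6 3. ] [606.  160.3]
(604.3999999999999, 160) [635.3 -22.8 189.5] [3.8 2.3 3.3] [604.7 160.2]
(603.6999999999998, 160) [634.3 -22.9 189.1] [3.8 2.  3.4] [603.6 160. ]
(602.9999999999998, 160) [633.6 -22.8 188.9] [3.7 1.6 3. ] [602.7 159.9]
(602.2999999999997, 160) [632.9 -22.8 188.9] [3.3 1.8 2.7] [602.  159.9]
(601.5999999999997, 160) [632.3 -22.8 189. ] [2.9 1.8 3.2] [601.5 160. ]
(600.8999999999996, 160) [632.2 -22.8 189.2] [4.7 2.4 2.3] [601.4 160.1]
(600.1999999999996, 160) [632.1 -22.8 189.4] [5.9 3.  1.8] [601.4 160.3]
(599.4999999999995, 160) [632.  -22.8 189.6] [7.4 2.  1.3] [601.3 160.4]
[629.33946645 -23.04206028 188.00471175] [ 0.22921651  1.00543845 -0.45731384] 40.26548069939129
2.3 [599.6 -22.8 212. ] True
1.9 [586.4 -22.8 229.3] True
1.2 [547.7 -22.8 241.1] True
0.6 [515.1 -22.8 225.1] True
0 [500.7 -22.8 204.8] True
-0.05 [499.9 -22.8 202.8] True
28.9
```

View pics/w4.png

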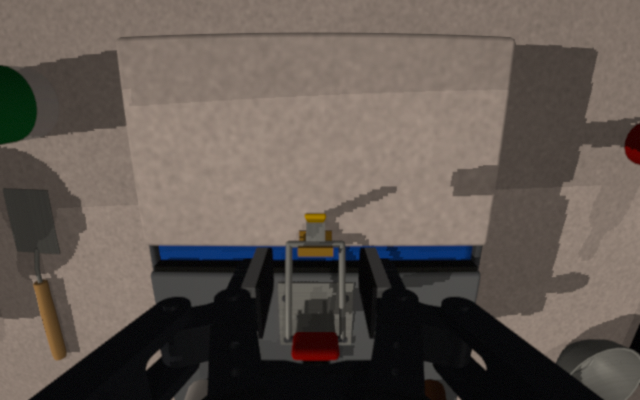

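The loop straddles the brass keeper at (316,245) with its bar on the far side, and the red grip is at (316,347). I'll measure the lever angle, then set up the press.

Run:
```python
from h import *
im=cv2.imread('pics/w4.png')[:,:,::-1].copy(); d=np.load('pics/w4.npy'); p=np.load('pics/w4_pose.npy')
c=cam('wrist',dict(eef_pos=p[:3],eef_rot=p[3:].reshape(3,3)))
b=blobs(im,d,c,(280,350,325,370),YAW,[0,0,0]); uv,P=b['red']
for v in np.unique(uv[:,1])[::3]: s=P[uv[:,1]==v]; print(v,np.median(s,0).round(1))
th=1.85; print('pred end edge',PIV+rot(-th,(-63,10)),PIV+rot(-th,(-63,2)),'face start',PIV+rot(-th,(-37,10)))
# approach: close, tilt in free space above, then to 15 mm in front of the face
C,f,s=stateC(); ctrl.gripper_to(0,25)
P0,R=press_pose(2.0,-15); ctrl.move_l(toW(640,300),vel=200); ctrl.move_ptp(P0+np.array([30,0,40.]),R); ctrl.move_l(P0,R,vel=80)
C,f,s=stateC(); print(C.round(1),f.round(1),s['grip_width'],s['t'])
```

```text
334 [551.3 -10.  208.3]
337 [551.9  -9.6 212. ]
340 [554.1 -10.  217.7]
343 [554.   -9.8 220.4]
346 [553.9  -9.3 223.1]
349 [555.5 -10.1 227.6]
352 [555.  -22.6 229.5]
355 [553.6 -23.9 230.6]
358 [551.5 -23.5 230.8]
pred end edge [563.57493758 225.80443532] [555.88473596 228.00915729] face start [556.40959116 200.81128004]
[604.5 -22.9 220.4] [ 0.3 -0.9  0.9] -0.054074309407997415 31.0917
```

```bash
sed -i 's/^PIV=.*/PIV=np.array([534.5,168.0])/; s/^Y0=.*/Y0=-23.2/' h.py
python3 - <<'E'
from h import *
f0=stateC()[1]
th=1.95
while th>0.12:
    P,R=press_pose(th); ctrl.move_l(P,R,vel=60); C,f,s=stateC(); df=f-f0
    print(round(th,2),C.round(1),df.round(1),'N',round(np.sin(th)*df[0]+np.cos(th)*df[2],1))
    if np.linalg.norm(df)>20: print('stop'); break
    th-=.07
print(s['t']); im,d=save('side','s5'); cv2.imwrite('pics/s5c.png',cv2.resize(im[165:240,270:350],None,fx=8,fy=8,interpolation=cv2.INTER_CUBIC)[:,:,::-1])
E
```

```text
Traceback (most recent call last):
  File "h.py", line 54, in stateC
    s=sensors.read_state(); return RC.T@np.array(s['eef_pos']),RC.T@np.array(s['force']),s
                                   ^^
NameError: name 'RC' is not defined. Did you mean: 'Rt'?
```

```bash
sed -i 's/^Y0=.*/Y0=-23.2; RC=cv2.Rodrigues(np.array([0,0,float(YAW)]))[0]/' h.py
python3 - <<'E'
from h import *
f0=stateC()[1]
th=1.95
while th>0.12:
    P,R=press_pose(th); ctrl.move_l(P,R,vel=60); C,f,s=stateC(); df=f-f0
    print(round(th,2),C.round(1),df.round(1),'N',round(np.sin(th)*df[0]+np.cos(th)*df[2],1))
    if np.linalg.norm(df)>20: print('stop'); break
    th-=.07
print(s['t']); im,d=save('side','s5'); cv2.imwrite('pics/s5c.png',cv2.resize(im[165:240,270:350],None,fx=8,fy=8,interpolation=cv2.INTER_CUBIC)[:,:,::-1])
E
```

```text
1.95 [586.5 -23.2 227.8] [-0.1  0.9 -0.9] N 0.2
1.88 [583.5 -23.2 230.1] [-0.2  1.3 -1.1] N 0.1
1.81 [580.2 -23.2 232.6] [ 0.1  0.4 -1.6] N 0.5
1.74 [576.9 -23.2 234.5] [ 1.1  0.6 -1.4] N 1.3
1.67 [574.4 -23.2 235.9] [ 4.2  0.8 -4.8] N 4.7
1.6 [570.9 -23.2 237.3] [ 4.9  0.7 -5.4] N 5.0
1.53 [567.1 -23.3 238.6] [ 6.3  0.9 -4.3] N 6.1
1.46 [563.1 -23.2 239.7] [ 6.4  1.6 -4.8] N 5.8
1.39 [558.9 -23.3 240.5] [ 6.9  0.8 -5.1] N 5.8
1.32 [554.8 -23.3 241. ] [ 5.8  1.1 -4.2] N 4.5
1.25 [550.5 -23.3 241.1] [ 5.1  0.1 -4. ] N 3.6
1.18 [546.2 -23.3 240.9] [ 6.1  0.1 -2.6] N 4.6
1.11 [541.9 -23.3 240.4] [ 6.2  0.8 -3.3] N 4.1
1.04 [537.6 -23.3 239.5] [ 4.2  0.5 -3.1] N 2.1
0.97 [533.3 -23.3 238.2] [ 4.7  0.9 -1.8] N 2.8
0.9 [529.1 -23.3 236.6] [ 4.2  0.7 -1.2] N 2.6
0.83 [524.7 -23.3 234.4] [4.9 1.1 0.4] N 3.9
0.76 [520.4 -23.3 231.8] [ 3.   1.2 -1.1] N 1.3
0.69 [516.4 -23.2 228.8] [1.8 0.9 0.2] N 1.3
0.62 [513.  -23.1 225.7] [-0.1  0.7 -0.1] N -0.1
0.55 [510.9 -23.1 223.6] [-0.   0.3  0.2] N 0.1
0.48 [509.1 -23.1 221.5] [ 0.4 -0.  -0.2] N 0.0
0.41 [507.3 -23.1 219.2] [-0.7  0.9 -1.2] N -1.3
0.34 [505.4 -23.2 217. ] [-0.6  1.4 -1. ] N -1.1
0.27 [503.8 -23.2 214.7] [-1.   0.2 -2.1] N -2.3
0.2 [502.2 -23.2 212.3] [ 0.9  0.8 -0.7] N -0.5
0.13 [500.8 -23.2 209.8] [-0.3  1.1 -1.2] N -1.3
38.0667
```

View pics/s5c.png

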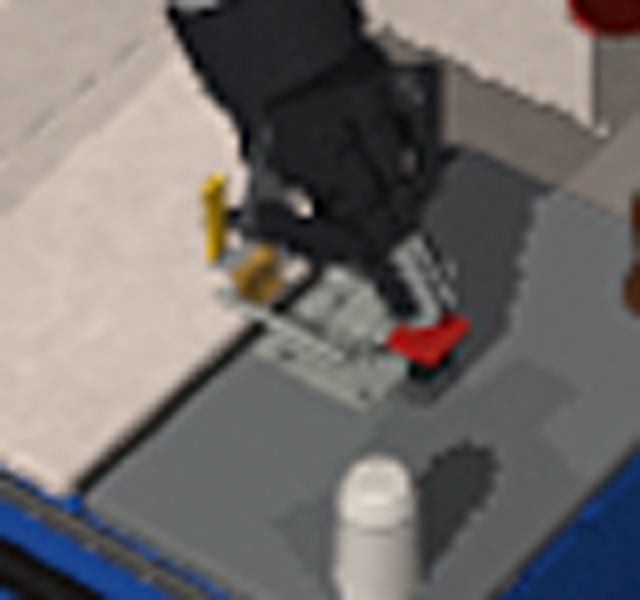

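The side crop shows the blue gap closed, the loop still on the keeper at about (256,272) in the crop, and the red lever low. Pressing gently down to the stop.

Run:
```python
from h import *
f0=stateC()[1]
th=.09; zs=0
while th>-.3:
    P,R=press_pose(th); ctrl.move_l(P,R,vel=30); C,f,s=stateC(); df=f-f0
    print(round(th,2),C.round(1),df.round(1))
    if df[2]>9: print('stop'); break
    th-=.03
C=stateC()[0]; ctrl.move_l(toW(C[0]+10,C[2]+60),vel=120); ctrl.move_l(toW(520,360),Rt(YAW),vel=250)
st=sensors.read_state(); im,d=save('wrist','w6'); c=cam('wrist',st)
b=blobs(im,d,c,(200,440,60,399),YAW,[0,0,0])
for k,(uv,P) in b.items():
    print(k,len(P),uv.min(0),uv.max(0),np.percentile(P,3,0).round(1),np.median(P,0).round(1),np.percentile(P,97,0).round(1))
print(st['t'],(depthpts(c,[(250,200)],[d[200,250]])@RC).round(1))
```

```text
0.09 [500.1 -23.2 208.4] [-0.9  0.2 -1. ]
0.06 [499.6 -23.2 207.2] [ 0.6 -0.1 -0. ]
0.03 [499.  -23.2 206. ] [ 0.4  0.1 -0.5]
0.0 [498.5 -23.2 204.7] [ 0.4  0.3 -0.2]
-0.03 [498.1 -23.2 203.5] [-0.3 -0.2 -0.8]
-0.06 [497.9 -23.2 202.7] [ 1.  -0.5  2.1]
-0.09 [497.9 -23.2 202.2] [1.1 0.4 5.3]
-0.12 [497.8 -23.2 201.8] [1.5 1.3 8.6]
-0.15 [497.7 -23.3 201.4] [ 1.7  1.6 11.8]
stop
red 750 [299 205] [330 228] [474.7 -37.1 177.1] [486.7 -23.7 179.3] [497.4  -9.5 180.5]
yellow 63 [307  85] [322  89] [600.5 -29.  207. ] [601.9 -23.7 208.9] [602.8 -17.6 210.5]
brass 325 [300 101] [329 118] [576.5 -35.8 153.3] [581.8 -25.4 171.6] [589.5 -11.3 173.2]
41.8 [[494.1  42.5 151.7]]
```

View pics/w6.png

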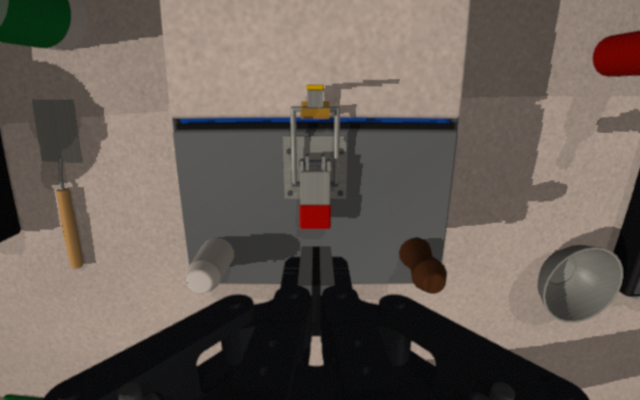

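The lever lies flat: the red face reads 179 mm with the camera's +1.5 mm bias, against 178 expected. The loop is over the keeper, the lid half is drawn in, and the salt and pepper are still standing. The robot is clear, so I'm handing in.

Run:
```python
from h import *
print(ctrl.finish_job(), sensors.read_state()['t'])
```

```text
the job is handed in; nothing more can be done
the job is handed in; nothing more can be done
```

The latch is hooked under the keeper's lip, the lever lies flat past centre with the white lid half drawn shut, the arm is clear of everything, and the job is handed in at about 42 s.

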